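# Check the stay of the wide bench locker

### The arm

A 6-joint arm with a two-finger parallel gripper is mounted at the origin on the work surface. World frame = base frame: x ahead of the robot, y to its left, z up, the work surface at z = 0. Lengths are in mm, angles in rad, forces in N, time in s.
With the tool pointing down it reaches from about 350 to 775 mm from the base axis. Payload 7.3 kg.
Tool frame: the origin (TCP) lies between the finger pads; the fingertips stand bot.tip_extent ahead of it and the grasp point (between the pads) lies 6 mm ahead of it (bot.tip_extent is the distance from the TCP to the fingertips, in mm); x points along the fingers, y is the direction in which the jaws open and shut, and the axes are right-handed (so a half turn about x gives the same grasp; the last joint's range is limited). The gripper opens to 92 mm and grips with 3 to 60 N. Pads are 19 mm wide; open, the fingers measure 130 mm over their backs; the gripper's body (75 mm by 190 mm) begins 47 mm behind the grasp point.
Start: joints at [1.161, 0.342, 1.524, -0, 1.275, -0.146], TCP at [136.878, 506.86, 251.741] pointing down, gripper open.
Joint ranges: [-2.53, 2.53], [-0.77, 2.02], [0.04, 2.7], [-1, 4.14], [0.28, 2.66], [-3.11, 3.11]. Speed limits (rad/s): [2.57, 2.57, 3.14, 3.14, 3.14, 3.14].

### API

Orientations are given as [roll, pitch, yaw] about the fixed x, y, z axes, in that order (R = Rz(yaw) Ry(pitch) Rx(roll)).
In Python, from plant import bot, capture, workorder gives the robot as it stands. The module is installed in compiled form; this text tells all that it offers.
- The arm moves only by the shell command python3 -m crank 'ROWS'. ROWS is JSON, a list of rows, each an object with "linear": the shift along the tool's x, y, z in cm, a list of three; "delta_rot": the turn, a rotation vector about the tool's x, y, z in degrees, a list of three; "fingers": the opening, from 0 (shut) to 1 (fully open). In form: [{"linear": [x, y, z], "delta_rot": [wx, wy, wz], "fingers": fingers}, ...]. A call has exactly 5 rows; each row shifts and turns the commanded pose from where the row before left it, along the tool's axes as they then stand; what a row does not reach is not made up. A row lasts 1/10 s, in which the tool goes at most 50 mm and 8.59 degrees, less where a joint would pass 70% of its speed; a pose out of reach is approached as far as the arm can. A call with a gripper value outside its range is refused whole. The fingers move at their own pace and stop on an object; the grip force is fixed at half the most. Time passes only in rows, so rows that do not move let the fingers close, or fill a call up. It gives the time, the measured TCP pose, the force and the opening at its end, in the units of the state.
- bot.get_obs(): the state, without advancing time (a new reading comes with each control period).
- capture(name): name is "scene" or "top" or "wrist"; returns a dict with "image" (480x640x3 uint8, blue, green, red), "mtx" (3x3 intrinsics, pixels), "pose" (4x4, takes a point from camera to world coordinates). Camera axes: x right, y down, z forward; pixel columns grow to the right and rows downward; lengths in mm; the calibration is good to about 2 mm. The wrist camera is an equidistant fisheye: a pixel r from the principal point sees the ray r / f radians off the axis. A picture is of the moment at which its call begins. There is no depth.
- workorder.close_job(): hands the job in, once; it reports no verdict.
The state is a dict: "time": time; "joint_positions": joint angles; "dq": joint speeds; "tau": joint torques, N m; "tool_pos": TCP position; "tcp_rot": TCP orientation; "contact_force": force on the tool from outside, world axes, zero at the start; "moment": the same for the moment, N m; "grip_width": finger opening in mm.
Only numpy, scipy, OpenCV 4.12 (cv2) and the standard library are available. Lean on these libraries where they do the work, as an engineer would, in place of code of your own. Each camera call takes 0.05 s, during which the arm holds its last target. There are 200 camera calls.

### The job

Check the door stay of the wider of the two slant-front lockers: lift its door by the black handle until the stay locks, and let go so that the stay alone holds the door up. Then press the stay's black push pad on top of that locker to unlock it and let the door sink until it is shut. Do not touch the narrow locker.

Things in the scene. Friction and masses are not known exactly. Their poses are not given: they have to be found in the camera images.
- hatch (a joint): Angle of the wide locker's lift-up door, rad: 0 shut, 1.15 fully up; aluminium plate 278 x 166 x 8 mm, 0.4 to 0.6 kg. The stay's catch drops in at 0.96: raise to about 1.05, let go, and it rests locked near 0.95. Unlocked and let go, it sinks shut by itself on a damper in 2 to 3 s. Lifting takes under 12 N at the handle.
- hatch_handle (a point): Centre of the door's handle: black barrel, 22 mm thick, 36 mm long along the hinge, on a 12 mm stem, 37 mm clear of the door's face, mid-width near its lower edge. Pinch it from above on its flat ends. It moves on an arc of radius 147 mm about the hinge line, always on the robot's side: 67 mm below it when shut, level with it at 0.474 rad, 67 mm above it at 0.95.
- release_top (a point): Centre of the top face of the wide locker's stay release: a black push pad 36 x 44 mm on an aluminium housing, on the locker's top towards +y, 280 mm above the table. It springs, travels 10 mm straight down and takes 3 to 10 N; it also dips as the door's pin rides over the catch. Press it fully and keep it down 1 s, until the door sinks; the door stays clear of the pad.
- locker: The wide locker: fixed grey box 280 mm wide (y), 260 deep (x), 210 high, front sloping at 45 degrees. Origin: centre of its underside; x from front to back, away from the robot, y along the hinge; only yaw varies. The hinge line is at x = -10 mm, z = 210 mm, along the top's front edge; the handle is at y = 0, the pad's centre at x = 40, y = 70 mm.
- small_locker: The narrow locker, a bystander: the same shape with a door, handle and pad of its own, but 180 mm wide. Origin: centre of its underside; x from front to back, y along its hinge.

How it is judged (in metres and radians):
On the way, in this order (a step that is already met when the one before it is completed fails the run):
1. the wide locker's door stands up locked, held by its stay alone, with the robot touching nothing (value of joint hatch above 0.88 rad and velocity of joint hatch between -0.05 and 0.05 rad/s and contact force between each of the fingers, the arm and anything else below 0.1 N), for 0.4 s.
2. the release pad is pressed down by 3 mm or more (height (world z) of release_top below 0.277 m), for 0.1 s.
At the end, for the whole second after the job is handed in: The wide locker's door is shut again (within 0.06 rad) and at rest, and its release pad has sprung back up (within 3 mm) (value of joint hatch below 0.06 rad and velocity of joint hatch between -0.05 and 0.05 rad/s and height (world z) of release_top above 0.277 m); the robot touches nothing.
It fails at once if the robot touches the narrow locker or its door (over 1 N) (contact force between any of the fingers, the arm and small_locker above 1 N).
It also fails if it takes over 59 s, if anything falls off the work surface, if the arm or the gripper's body presses on something with over 40 N, if the wrist force passes 120 N, or if a joint passes its speed limit or range.

## Working session

There is one attempt and no reset: what is moved stays moved. The work goes in short steps, Python scripts to look and compute and a shell command to move; the robot and the scene stay as the last step left them, time stands still between calls to the robot, and variables do not carry over. Pictures are saved under pics/ and viewed, on a budget of 10 in all, crops included, one or two more only if the job needs it, and the job is handed in when it is done.

```bash
mkdir -p pics
python3 - <<'E'
from plant import bot,capture
import cv2,numpy as np
o=bot.get_obs();print(o, bot.tip_extent)
ims=[]
for n in("scene","top"):
    c=capture(n);cv2.imwrite(f"pics/{n}0.png",c["image"]);np.savez(f"{n}0.npz",**c);print(n,c["mtx"].tolist(),c["pose"].round(3).tolist())
E
```

```text
{'time': 0.0, 'joint_positions': array([ 1.16096060e+00,  3.42711934e-01,  1.52498966e+00,  1.15527132e-05,
        1.27539191e+00, -1.46011570e-01]), 'dq': array([-0.00117497, -0.00091264, -0.00025267, -0.00269723, -0.00069172,
       -0.00026627]), 'tau': array([-1.82618282e-03, -4.31232584e+01, -2.44215095e+01,  7.15735881e-02,
        5.61300537e-02, -1.09139201e-04]), 'tool_pos': array([136.74471467, 506.51080374, 251.06007874]), 'tcp_rot': array([-1.72416842,  1.56929544, -1.98799594]), 'contact_force': array([-0.18410619, -0.44842588,  0.5657372 ]), 'moment': array([-0.00523306,  0.05503235,  0.00533229]), 'grip_width': 91.87546112637233} 25.0
scene [[529.224050987438, 0.0, 322.9717029890009], [0.0, 529.224050987438, 238.12598654633325], [0.0, 0.0, 1.0]] [[0.125, -0.941, 0.314, 248.629], [-0.992, -0.116, 0.047, -16.735], [-0.008, -0.317, -0.948, 1067.316], [0.0, 0.0, 0.0, 1.0]]
top [[556.7036031633162, 0.0, 320.3605757387609], [0.0, 556.7036031633162, 240.49633132584236], [0.0, 0.0, 1.0]] [[0.018, -0.992, 0.127, 425.869], [-1.0, -0.018, -0.005, 3.142], [0.007, -0.127, -0.992, 1148.995], [0.0, 0.0, 0.0, 1.0]]
```

View pics/scene0.png

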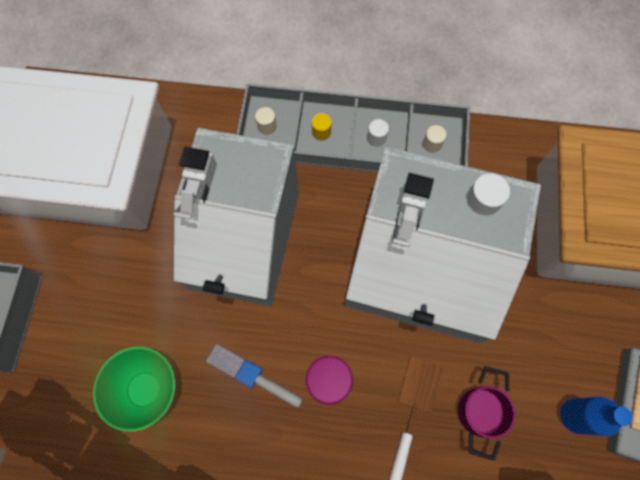

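View pics/top0.png

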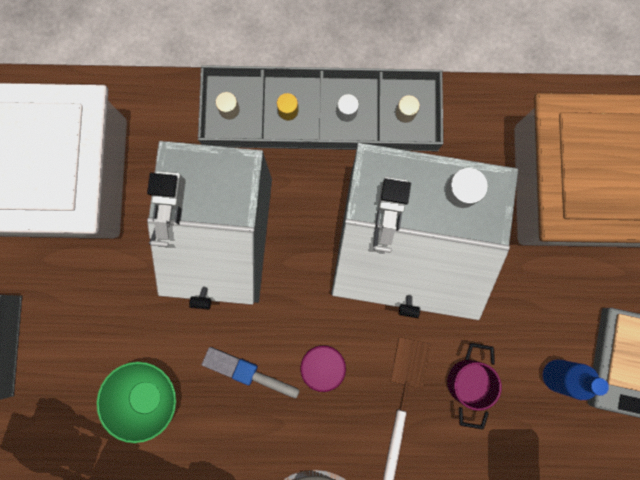

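Right-hand locker (y<0) is the wide one: in the top view its handle is near (409,311), its pad near (396,188), and a white round object stands on its top at (469,186). Now I'll convert these to positions.

```bash
cat > h.py <<'E'
import numpy as np,cv2
def ray(c,p):
    d=c["pose"][:3,:3]@np.linalg.inv(c["mtx"])@np.array([p[0],p[1],1.]);return c["pose"][:3,3],d
def onz(c,p,z):
    o,d=ray(c,p);return o+d*(z-o[2])/d[2]
def blob(im,roi,th=45):
    x0,y0,x1,y1=roi;m=(im[y0:y1,x0:x1].max(2)<th).astype(np.uint8)
    n,l,s,ce=cv2.connectedComponentsWithStats(m);i=1+s[1:,4].argmax();return ce[i]+[x0,y0],s[i]
def tri(a,b):
    A=[];y=[]
    for o,d in(a,b):
        d=d/np.linalg.norm(d);P=np.eye(3)-np.outer(d,d);A.append(P);y.append(P@o)
    return np.linalg.lstsq(np.vstack(A),np.hstack(y),rcond=None)[0]
E
python3 - <<'E'
from h import *
S=np.load("scene0.npz");T=np.load("top0.npz")
for n,rs,rt,z in(("handle",(408,305,440,330),(396,298,424,322),143),("pad",(398,170,438,202),(380,176,414,208),280)):
    ps,s1=blob(S["image"],rs);pt,s2=blob(T["image"],rt)
    print(n,ps,s1,pt,s2,onz(S,ps,z).round(1),onz(T,pt,z).round(1),tri(ray(S,ps),ray(T,pt)).round(1))
# top-face corners (top view, z=210): back-left, back-right, hinge right, hinge left
for p in((358,145),(517,168)):print(onz(T,p,210).round(1))
for p in((386,152),(540,184)):print(onz(S,p,210).round(1))
# white object
print(onz(T,(469,186),230).round(),onz(S,(491,190),230).round(),tri(ray(S,(491,190)),ray(T,(469,186))))
cv2.imwrite("pics/crop.png",np.hstack([cv2.resize(T["image"][130:330,320:530],None,fx=1.9,fy=2.5),cv2.resize(S["image"][140:345,340:550],None,fx=1.9,fy=500/205)[:500]]))
E
```

```text
handle [421.76433121 317.81528662] [  4   6  21  15 157] [408.78403756 310.58685446] [  3   6  21  14 213] [ 429.3 -161.1  143. ] [ 430.7 -162.5  143. ] [ 430.7 -162.8  136.5]
pad [417.9354067  185.05741627] [  7   4  27  23 418] [392.70072993 188.75182482] [  1   4  29  24 137] [ 617.6 -119.3  280. ] [ 622.3 -114.7  280. ] [ 627.  -119.7  259.5]
[714.6 -63.7 210. ]
[ 679.  -339.8  210. ]
[708.5 -66.9 210. ]
[ 678.5 -341.5  210. ]
[ 641. -250.  230.] [ 647. -251.  230.] [ 634.84382032 -243.47293775  255.53700368]
```

View pics/crop.png

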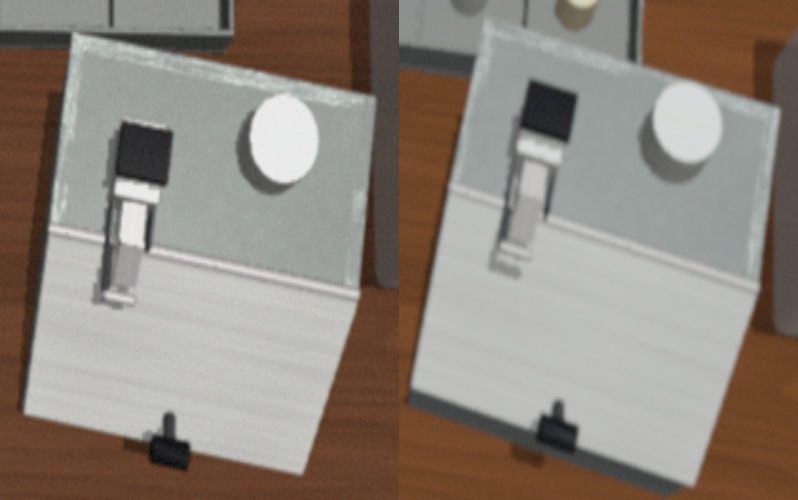

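The crop confirms it: handle mid-width, white cylinder on the locker top behind its right side, stay arm reaching over the door. Next I'll fit the locker pose and get the tool axes.

```bash
cat >> h.py <<'E'
from scipy.spatial.transform import Rotation as R
def state():
    from plant import bot
    o=bot.get_obs();return o,np.array(o["tool_pos"]),R.from_euler("xyz",o["tcp_rot"]).as_matrix()
def need(target,yaw,o=None):
    """shift in tool axes (cm) to put TCP at target; turn (deg) to tool-down with jaw along locker y"""
    o,p,M=state();yv=np.array([-np.sin(yaw),np.cos(yaw),0])
    yv*=1 if M[:,1]@yv>0 else -1
    x=np.array([0,0,-1.]);D=np.c_[x,yv,np.cross(x,yv)]
    rv=R.from_matrix(M.T@D).as_rotvec(degrees=True)
    print("t",round(o["time"],2),"tcp",p.round(1),"F",o["contact_force"].round(1),"grip",round(o["grip_width"],1))
    print("shift cm (current tool axes)",(M.T@(np.array(target)-p)/10).round(2),"(final axes)",(D.T@(np.array(target)-p)/10).round(2),"turn",rv.round(1));print(M.round(3).tolist())
E
python3 - <<'E'
from h import *
L=np.array([[-140.8,0],[40,70],[130,140],[130,-140]]);W=np.array([[430,-162],[620,-117],[711.5,-65.3],[678.8,-340.6]])
a=L-L.mean(0);b=W-W.mean(0);yaw=np.arctan2((a[:,0]*b[:,1]-a[:,1]*b[:,0]).sum(),(a*b).sum())
c,s=np.cos(yaw),np.sin(yaw);Q=np.array([[c,-s],[s,c]]);t=W.mean(0)-Q@L.mean(0)
print("yaw",yaw,np.degrees(yaw),"t",t,(L@Q.T+t).round(1).tolist())
need([430,-162,251],yaw)
E
```

```text
yaw -0.13933399983341535 -7.983250133131215 t [ 568.23025025 -183.0278352 ] [[428.8, -163.5], [617.6, -119.3], [716.4, -62.4], [677.5, -339.7]]
t 0.1 tcp [136.7 506.5 251.1] F [-0.5 -0.5 -0.4] grip 91.6
shift cm (current tool axes) [  0.08 -56.9   45.74] (final axes) [ 1.000e-02 -6.213e+01  3.833e+01] turn [-7.1 -0.   0.1]
[[-0.001, 0.261, 0.965], [-0.001, 0.965, -0.261], [-1.0, -0.001, -0.0]]
```

```bash
python3 -m crank '[{"linear":[-0.6,-2.5,4],"delta_rot":[-1.4,0,0],"fingers":0.7},{"linear":[-0.6,-2.5,4],"delta_rot":[-1.4,0,0],"fingers":0.7},{"linear":[-0.6,-2.5,4],"delta_rot":[-1.4,0,0],"fingers":0.7},{"linear":[-0.6,-2.5,4],"delta_rot":[-1.4,0,0],"fingers":0.7},{"linear":[-0.6,-2.5,4],"delta_rot":[-1.4,0,0],"fingers":0.7}]'
python3 -m crank '[{"linear":[0,-4.2,1.2],"delta_rot":[0,0,0],"fingers":0.7},{"linear":[0,-4.2,1.2],"delta_rot":[0,0,0],"fingers":0.7},{"linear":[0,-4.2,1.2],"delta_rot":[0,0,0],"fingers":0.7},{"linear":[0,-4.2,1.2],"delta_rot":[0,0,0],"fingers":0.7},{"linear":[0,-4.2,1.2],"delta_rot":[0,0,0],"fingers":0.7}]'
python3 -m crank '[{"linear":[0,-4.2,1.2],"delta_rot":[0,0,0],"fingers":0.7},{"linear":[0,-4.2,1.2],"delta_rot":[0,0,0],"fingers":0.7},{"linear":[0,-4.2,1.2],"delta_rot":[0,0,0],"fingers":0.7},{"linear":[0,-4.2,1.2],"delta_rot":[0,0,0],"fingers":0.7},{"linear":[0,-4.2,1.2],"delta_rot":[0,0,0],"fingers":0.7}]'
python3 -c "
from h import *
need([430,-162.5,251],-0.139)"
```

```text
time: 0.6
tool_pos: [306.3, 340.6, 281.8]
tcp_rot: [-2.585, 1.571, -2.726]
contact_force: [1.4, 1.7, -0.5]
grip_width: 64.3
time: 1.1
tool_pos: [334.9, 124.2, 281.6]
tcp_rot: [2.924, 1.571, 2.783]
contact_force: [0.3, -0.6, -0.2]
grip_width: 64.2
time: 1.6
tool_pos: [364.7, -92.3, 281.6]
tcp_rot: [1.359, 1.571, 1.217]
contact_force: [0.8, 1.2, 0.1]
grip_width: 64.3
t 1.6 tcp [364.7 -92.3 281.6] F [0.8 1.2 0.1] grip 64.3
shift cm (current tool axes) [ 3.06 -6.02  7.46] (final axes) [ 3.06 -6.04  7.44] turn [-0.2  0.  -0. ]
[[0.0, 0.141, 0.99], [0.0, 0.99, -0.141], [-1.0, 0.0, 0.0]]
```

```bash
python3 -m crank '[{"linear":[1,-2,2.5],"delta_rot":[0,0,0],"fingers":0.7},{"linear":[1,-2,2.5],"delta_rot":[0,0,0],"fingers":0.7},{"linear":[1,-2,2.4],"delta_rot":[0,0,0],"fingers":0.7},{"linear":[0,0,0],"delta_rot":[0,0,0],"fingers":0.7},{"linear":[0,0,0],"delta_rot":[0,0,0],"fingers":0.7}]'
python3 - <<'E'
from h import *
from plant import capture
need([430,-162.5,149],-0.139)
c=capture("wrist");np.savez("w1.npz",**c);cv2.imwrite("pics/w1.png",c["image"]);print(c["mtx"],c["pose"].round(3).tolist())
E
```

```text
time: 2.1
tool_pos: [429.4, -160.3, 250.9]
tcp_rot: [2.668, 1.568, 2.526]
contact_force: [-0.1, -0.1, 0.0]
grip_width: 63.9
t 2.1 tcp [ 429.4 -160.3  250.9] F [-0.1 -0.1  0. ] grip 63.9
shift cm (current tool axes) [10.19 -0.22  0.12] (final axes) [10.19 -0.21  0.09] turn [-0.2 -0.1 -0.1]
[[-0.002, 0.142, 0.99], [0.001, 0.99, -0.142], [-1.0, 0.001, -0.002]]
[[371.64829954   0.         322.26085243]
 [  0.         371.64829954 240.61778743]
 [  0.           0.           1.        ]] [[0.142, 0.95, 0.277, 354.45], [0.99, -0.137, -0.039, -149.478], [0.001, 0.28, -0.96, 384.798], [0.0, 0.0, 0.0, 1.0]]
```

View pics/w1.png

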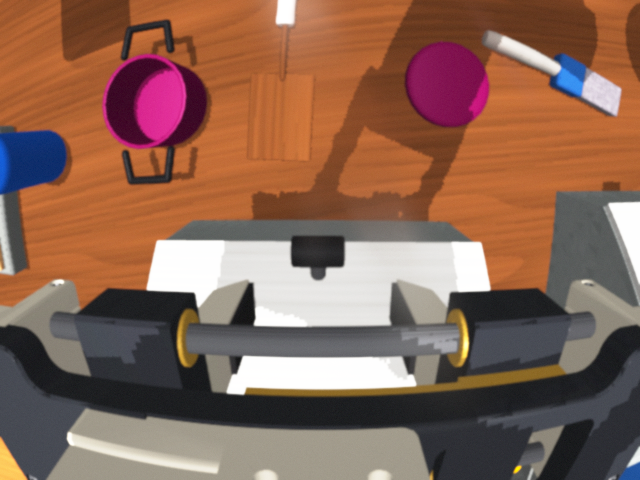

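The wrist view shows the handle at about (318,252), centred between the fingers (around x=321). I'll cast its ray.

Run:
```python
from h import *
c=np.load("w1.npz");p,s=blob(c["image"],(285,230,352,285),50);print(p,s)
p=np.array([s[0]+s[2]/2+285,252.])
K=c["mtx"];v=(p-K[:2,2])/K[0,0];r=np.linalg.norm(v);d=np.r_[v/r*np.sin(r),np.cos(r)]
d=c["pose"][:3,:3]@d;o=c["pose"][:3,3];print((o+d*(143-o[2])/d[2]).round(1))
```

```text
[317.67520117 250.94147769] [   7    6   52   32 1367]
[ 431.9 -163.3  143. ]
```

```bash
python3 -m crank '[{"linear":[2.5,-0.3,0.1],"delta_rot":[0,0,0],"fingers":0.7},{"linear":[2.5,0,0],"delta_rot":[0,0,0],"fingers":0.7},{"linear":[2.5,0,0],"delta_rot":[0,0,0],"fingers":0.7},{"linear":[2.6,0,0],"delta_rot":[0,0,0],"fingers":0.7},{"linear":[0,0,0],"delta_rot":[0,0,0],"fingers":0.7}]'
python3 -m crank '[{"linear":[0,0,0],"delta_rot":[0,0,0],"fingers":0.2},{"linear":[0,0,0],"delta_rot":[0,0,0],"fingers":0.2},{"linear":[0,0,0],"delta_rot":[0,0,0],"fingers":0.2},{"linear":[0,0,0],"delta_rot":[0,0,0],"fingers":0.2},{"linear":[0,0,0],"delta_rot":[0,0,0],"fingers":0.2}]'
python3 - <<'E'
from h import *
need([431,-163,149],-0.139)
# arc plan: tool-axis shifts (x down, z ahead) for door angles, equal steps
a0=np.arcsin(67/147.);
for n in(1.07,):
    t=np.linspace(0,n,16);u=np.c_[-147*np.sin(t-a0),-147*np.cos(t-a0)];print((np.diff(u,axis=0)/10).round(2).tolist())
E
```

```text
time: 2.65
tool_pos: [428.3, -161.7, 148.9]
tcp_rot: [2.724, 1.565, 2.583]
contact_force: [-0.2, -0.3, 0.1]
grip_width: 63.8
time: 3.15
tool_pos: [430.8, -163.6, 151.6]
tcp_rot: [-0.195, 1.569, -0.337]
contact_force: [0.1, 1.8, 6.7]
grip_width: 36.1
t 3.15 tcp [ 430.8 -163.6  151.6] F [0.1 1.8 6.7] grip 36.1
shift cm (current tool axes) [0.26 0.07 0.01] (final axes) [0.26 0.07 0.01] turn [-0.2  0.1  0. ]
[[0.001, 0.141, 0.99], [-0.001, 0.99, -0.141], [-1.0, -0.0, 0.002]]
[[-0.95, -0.44], [-0.98, -0.38], [-1.0, -0.3], [-1.02, -0.23], [-1.04, -0.16], [-1.04, -0.08], [-1.05, -0.01], [-1.05, 0.06], [-1.04, 0.14], [-1.03, 0.21], [-1.01, 0.29], [-0.99, 0.36], [-0.96, 0.43], [-0.93, 0.49], [-0.89, 0.56]]
```

Gripped at 36.1 mm, which is the barrel length. Lifting along the arc.

```bash
python3 -m crank '[{"linear":[-0.95,0,-0.44],"delta_rot":[0,0,0],"fingers":0.2},{"linear":[-0.98,0,-0.38],"delta_rot":[0,0,0],"fingers":0.2},{"linear":[-1,0,-0.3],"delta_rot":[0,0,0],"fingers":0.2},{"linear":[-1.02,0,-0.23],"delta_rot":[0,0,0],"fingers":0.2},{"linear":[-1.04,0,-0.16],"delta_rot":[0,0,0],"fingers":0.2}]'
python3 -c "
from h import *
need([431,-163,149],-0.139)"
```

```text
time: 3.65
tool_pos: [415.3, -161.3, 200.6]
tcp_rot: [2.323, 1.57, 2.181]
contact_force: [5.0, -1.7, -9.4]
grip_width: 35.5
t 3.65 tcp [ 415.3 -161.3  200.6] F [ 5.  -1.7 -9.4] grip 35.5
shift cm (current tool axes) [5.16 0.05 1.58] (final axes) [5.16 0.05 1.58] turn [-0.2 -0.  -0. ]
[[-0.0, 0.141, 0.99], [0.001, 0.99, -0.141], [-1.0, 0.001, -0.0]]
```

```bash
python3 -m crank '[{"linear":[-1.04,0,-0.08],"delta_rot":[0,0,0],"fingers":0.2},{"linear":[-1.05,0,-0.01],"delta_rot":[0,0,0],"fingers":0.2},{"linear":[-1.05,0,0.06],"delta_rot":[0,0,0],"fingers":0.2},{"linear":[-1.04,0,0.14],"delta_rot":[0,0,0],"fingers":0.2},{"linear":[-1.03,0,0.21],"delta_rot":[0,0,0],"fingers":0.2}]'
python3 -m crank '[{"linear":[-1.01,0,0.29],"delta_rot":[0,0,0],"fingers":0.2},{"linear":[-0.99,0,0.36],"delta_rot":[0,0,0],"fingers":0.2},{"linear":[-0.96,0,0.43],"delta_rot":[0,0,0],"fingers":0.2},{"linear":[-0.93,0,0.49],"delta_rot":[0,0,0],"fingers":0.2},{"linear":[-0.85,0,0.5],"delta_rot":[0,0,0],"fingers":0.2}]'
python3 - <<'E'
from h import *
from plant import capture
need([431,-163,149],-0.139)
c=capture("scene");cv2.imwrite("pics/s2.png",c["image"][60:400,240:640])
E
```

```text
time: 4.15
tool_pos: [417.5, -161.7, 252.3]
tcp_rot: [2.992, 1.567, 2.85]
contact_force: [0.2, -2.8, -19.3]
grip_width: 35.4
time: 4.65
tool_pos: [438.9, -164.8, 301.4]
tcp_rot: [-2.666, 1.57, -2.808]
contact_force: [-3.0, -3.4, -9.6]
grip_width: 35.9
t 4.65 tcp [ 438.9 -164.8  301.4] F [-3.  -3.4 -9.6] grip 35.9
shift cm (current tool axes) [15.24  0.07 -0.8 ] (final axes) [15.24  0.07 -0.81] turn [-0.2 -0.   0. ]
[[-0.001, 0.141, 0.99], [-0.0, 0.99, -0.141], [-1.0, -0.0, -0.001]]
```

View pics/s2.png

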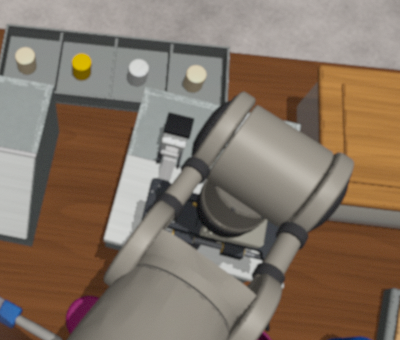

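The door is at roughly 1.07 rad by handle height, with the arm hiding the view. Letting go and backing off upwards.

```bash
python3 -m crank '[{"linear":[0,0,0],"delta_rot":[0,0,0],"fingers":0.2},{"linear":[0,0,0],"delta_rot":[0,0,0],"fingers":0.7},{"linear":[0,0,0],"delta_rot":[0,0,0],"fingers":0.7},{"linear":[0,0,0],"delta_rot":[0,0,0],"fingers":0.7},{"linear":[0,0,0],"delta_rot":[0,0,0],"fingers":0.7}]'
python3 -m crank '[{"linear":[-2,0,0],"delta_rot":[0,0,0],"fingers":0.7},{"linear":[-3,0,0],"delta_rot":[0,0,0],"fingers":0.7},{"linear":[-3,0,0],"delta_rot":[0,0,0],"fingers":0.7},{"linear":[-3,0,0],"delta_rot":[0,0,0],"fingers":0.7},{"linear":[0,0,0],"delta_rot":[0,0,0],"fingers":0.7}]'
python3 - <<'E'
from h import *
from plant import capture
need([617.6,-118,309],-0.139)
c=capture("wrist");np.savez("w2.npz",**c);cv2.imwrite("pics/w2.png",c["image"])
E
```

```text
time: 5.2
tool_pos: [439.5, -164.8, 300.6]
tcp_rot: [-0.073, 1.569, -0.214]
contact_force: [-0.2, 0.3, 1.4]
grip_width: 62.3
time: 5.7
tool_pos: [440.2, -165.2, 414.2]
tcp_rot: [-0.341, 1.562, -0.482]
contact_force: [0.3, -0.4, 0.2]
grip_width: 64.4
t 5.7 tcp [ 440.2 -165.2  414.2] F [ 0.3 -0.4  0.2] grip 64.4
shift cm (current tool axes) [10.64  7.21 16.81] (final axes) [10.52  7.14 16.91] turn [-0.1  0.5  0.2]
[[0.007, 0.141, 0.99], [-0.004, 0.99, -0.141], [-1.0, -0.003, 0.008]]
```

View pics/w2.png

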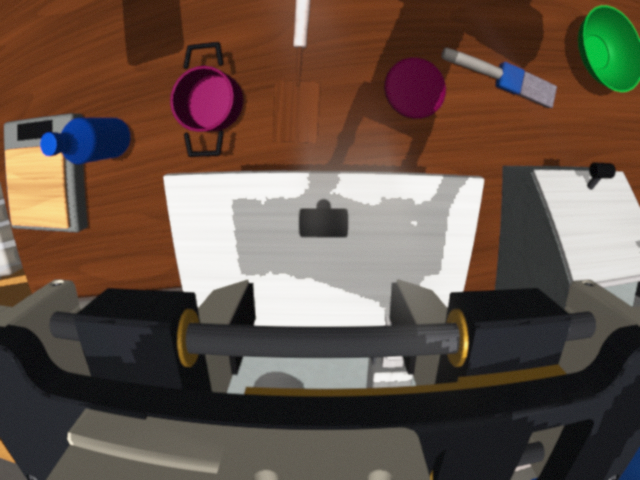

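The door stands up with the gripper clear of it, handle at (323,222). Waiting, confirming it's static, then closing the fingers and moving above the pad.

```bash
python3 -m crank '[{"linear":[0,0,0],"delta_rot":[0,0,0],"fingers":0},{"linear":[0,0,0],"delta_rot":[0,0,0],"fingers":0},{"linear":[0,0,0],"delta_rot":[0,0,0],"fingers":0},{"linear":[0,0,0],"delta_rot":[0,0,0],"fingers":0},{"linear":[0,0,0],"delta_rot":[0,0,0],"fingers":0}]'
python3 - <<'E'
from h import *
from plant import capture
c=capture("wrist")
for q in(np.load("w2.npz"),c):
    p,s=blob(q["image"],(290,203,356,245),50)
    K=q["mtx"];v=(p-K[:2,2])/K[0,0];r=np.linalg.norm(v);d=q["pose"][:3,:3]@np.r_[v/r*np.sin(r),np.cos(r)];o=q["pose"][:3,3];print(p,s,(o+d*(277-o[2])/d[2]).round(1))
E
python3 -m crank '[{"linear":[0,1.45,3.4],"delta_rot":[0,0,0],"fingers":0},{"linear":[0,1.45,3.4],"delta_rot":[0,0,0],"fingers":0},{"linear":[0,1.45,3.4],"delta_rot":[0,0,0],"fingers":0},{"linear":[0,1.45,3.4],"delta_rot":[0,0,0],"fingers":0},{"linear":[0,1.4,3.3],"delta_rot":[0,0,0],"fingers":0}]'
python3 -m crank '[{"linear":[2,0,0],"delta_rot":[0,0,0],"fingers":0},{"linear":[2,0,0],"delta_rot":[0,0,0],"fingers":0},{"linear":[2,0,0],"delta_rot":[0,0,0],"fingers":0},{"linear":[2,0,0],"delta_rot":[0,0,0],"fingers":0},{"linear":[0,0,0],"delta_rot":[0,0,0],"fingers":0}]'
python3 - <<'E'
from h import *
from plant import capture
need([617.6,-118,293],-0.139)
c=capture("scene");cv2.imwrite("pics/s3.png",c["image"][60:400,240:640])
E
```

```text
time: 6.25
tool_pos: [439.1, -164.7, 409.8]
tcp_rot: [2.557, 1.57, 2.415]
contact_force: [-0.0, 0.2, 0.2]
grip_width: 28.7
[333.12565445 226.98691099] [ 27   8  29  25 382] [ 435.4 -156.5  277. ]
[324.86934673 229.88190955] [  9  12  47  26 796] [ 433.4 -161.8  277. ]
time: 6.8
tool_pos: [617.9, -116.8, 409.9]
tcp_rot: [1.717, 1.571, 1.576]
contact_force: [-0.3, -1.0, 0.2]
grip_width: 0.4
time: 7.3
tool_pos: [615.7, -117.0, 326.9]
tcp_rot: [2.955, 1.565, 2.813]
contact_force: [-0.3, 0.9, -0.2]
grip_width: 0.6
t 7.3 tcp [ 615.7 -117.   326.9] F [-0.3  0.9 -0.2] grip 0.6
shift cm (current tool axes) [ 3.39 -0.07  0.23] (final axes) [ 3.39 -0.07  0.21] turn [-0.2 -0.3 -0.1]
[[-0.006, 0.141, 0.99], [0.002, 0.99, -0.141], [-1.0, 0.001, -0.006]]
```

View pics/s3.png

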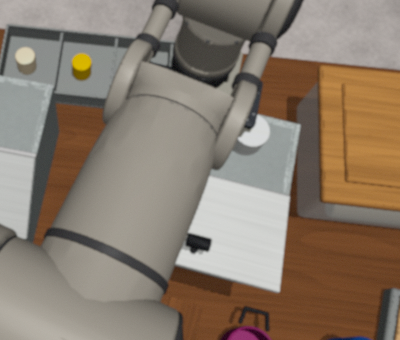

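Door still up: the handle has moved to full-frame (439,303) from (422,318) when shut. Pressing the pad.

```bash
python3 -m crank '[{"linear":[1.0,-0.1,0.2],"delta_rot":[0,0,0],"fingers":0},{"linear":[0.8,0,0],"delta_rot":[0,0,0],"fingers":0},{"linear":[0.6,0,0],"delta_rot":[0,0,0],"fingers":0},{"linear":[0.5,0,0],"delta_rot":[0,0,0],"fingers":0},{"linear":[0.4,0,0],"delta_rot":[0,0,0],"fingers":0}]'
python3 -m crank '[{"linear":[0,0,0],"delta_rot":[0,0,0],"fingers":0},{"linear":[0,0,0],"delta_rot":[0,0,0],"fingers":0},{"linear":[0,0,0],"delta_rot":[0,0,0],"fingers":0},{"linear":[0,0,0],"delta_rot":[0,0,0],"fingers":0},{"linear":[0,0,0],"delta_rot":[0,0,0],"fingers":0}]'
```

```text
time: 7.85
tool_pos: [618.6, -118.7, 297.7]
tcp_rot: [-0.146, 1.569, -0.287]
contact_force: [-0.1, 0.5, 4.7]
grip_width: 0.0
time: 8.35
tool_pos: [618.6, -118.7, 297.4]
tcp_rot: [-0.018, 1.57, -0.16]
contact_force: [1.0, 0.4, 4.2]
grip_width: 0.1
```

```bash
python3 -m crank '[{"linear":[0.2,0,0],"delta_rot":[0,0,0],"fingers":0},{"linear":[0.15,0,0],"delta_rot":[0,0,0],"fingers":0},{"linear":[0,0,0],"delta_rot":[0,0,0],"fingers":0},{"linear":[0,0,0],"delta_rot":[0,0,0],"fingers":0},{"linear":[0,0,0],"delta_rot":[0,0,0],"fingers":0}]'
python3 -m crank '[{"linear":[0,0,0],"delta_rot":[0,0,0],"fingers":0},{"linear":[0,0,0],"delta_rot":[0,0,0],"fingers":0},{"linear":[0,0,0],"delta_rot":[0,0,0],"fingers":0},{"linear":[0,0,0],"delta_rot":[0,0,0],"fingers":0},{"linear":[0,0,0],"delta_rot":[0,0,0],"fingers":0}]'
python3 -m crank '[{"linear":[0,0,0],"delta_rot":[0,0,0],"fingers":0},{"linear":[0,0,0],"delta_rot":[0,0,0],"fingers":0},{"linear":[0,0,0],"delta_rot":[0,0,0],"fingers":0},{"linear":[0,0,0],"delta_rot":[0,0,0],"fingers":0},{"linear":[0,0,0],"delta_rot":[0,0,0],"fingers":0}]'
python3 - <<'E'
from h import *
from plant import capture
c=capture("scene");cv2.imwrite("pics/s4.png",c["image"][60:400,240:640])
E
```

```text
time: 8.85
tool_pos: [618.7, -118.7, 295.1]
tcp_rot: [-0.149, 1.568, -0.29]
contact_force: [0.3, -0.1, 10.8]
grip_width: 0.4
time: 9.35
tool_pos: [618.7, -118.7, 295.1]
tcp_rot: [-0.155, 1.568, -0.296]
contact_force: [0.2, 0.1, 10.0]
grip_width: 0.5
time: 9.85
tool_pos: [618.7, -118.7, 295.1]
tcp_rot: [-0.143, 1.568, -0.284]
contact_force: [-0.3, 0.5, 10.0]
grip_width: 0.4
```

View pics/s4.png

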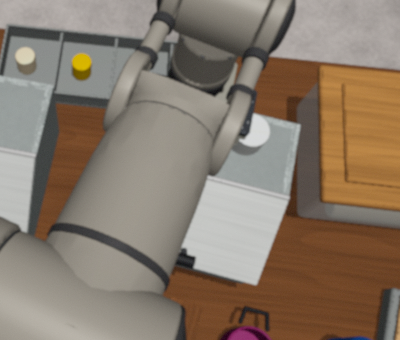

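The pad is fully down at 295.1 with 10 N, and the door has sunk: handle at about full-frame (425,318), the shut position. I'll hold briefly, retreat upwards and check.

```bash
python3 -m crank '[{"linear":[0,0,0],"delta_rot":[0,0,0],"fingers":0},{"linear":[0,0,0],"delta_rot":[0,0,0],"fingers":0},{"linear":[0,0,0],"delta_rot":[0,0,0],"fingers":0},{"linear":[0,0,0],"delta_rot":[0,0,0],"fingers":0},{"linear":[0,0,0],"delta_rot":[0,0,0],"fingers":0}]'
python3 -m crank '[{"linear":[-1,0,0],"delta_rot":[0,0,0],"fingers":0},{"linear":[-2,0,0],"delta_rot":[0,0,0],"fingers":0},{"linear":[-3,0,0],"delta_rot":[0,0,0],"fingers":0},{"linear":[-3,0,0],"delta_rot":[0,0,0],"fingers":0},{"linear":[-3,0,0],"delta_rot":[0,0,0],"fingers":0}]'
python3 -m crank '[{"linear":[0,-1.5,-4.5],"delta_rot":[0,0,0],"fingers":0},{"linear":[0,-1.5,-4.5],"delta_rot":[0,0,0],"fingers":0},{"linear":[0,-1.5,-4.5],"delta_rot":[0,0,0],"fingers":0},{"linear":[0,-1.5,-4.5],"delta_rot":[0,0,0],"fingers":0},{"linear":[0,-1.5,-4.5],"delta_rot":[0,0,0],"fingers":0}]'
python3 -m crank '[{"linear":[0,0,0],"delta_rot":[0,0,0],"fingers":0},{"linear":[0,0,0],"delta_rot":[0,0,0],"fingers":0},{"linear":[0,0,0],"delta_rot":[0,0,0],"fingers":0},{"linear":[0,0,0],"delta_rot":[0,0,0],"fingers":0},{"linear":[0,0,0],"delta_rot":[0,0,0],"fingers":0}]'
python3 - <<'E'
from h import *
from plant import capture
S=capture("scene");T=capture("top");W=capture("wrist")
S0=np.load("scene0.npz")["image"]
print("pad scene",blob(S0,(398,170,438,202)),blob(S["image"],(398,170,438,202)))
cv2.imwrite("pics/end.png",np.hstack([S["image"][100:400,300:600],cv2.resize(W["image"],(400,300))]))
E
```

```text
time: 10.4
tool_pos: [618.7, -118.7, 295.1]
tcp_rot: [-0.159, 1.568, -0.3]
contact_force: [-1.1, 0.5, 9.2]
grip_width: 0.2
time: 10.9
tool_pos: [617.9, -118.4, 413.9]
tcp_rot: [2.911, 1.568, 2.769]
contact_force: [0.3, -0.1, -0.6]
grip_width: 0.3
time: 11.4
tool_pos: [382.8, -160.7, 412.8]
tcp_rot: [2.732, 1.568, 2.59]
contact_force: [-1.0, -1.3, 0.4]
grip_width: 0.5
time: 11.9
tool_pos: [385.8, -161.0, 413.1]
tcp_rot: [2.577, 1.569, 2.437]
contact_force: [0.2, -0.0, -0.1]
grip_width: 0.8
pad scene (array([417.9354067 , 185.05741627]), array([  7,   4,  27,  23, 418], dtype=int32)) (array([418.05238095, 185.07619048]), array([  7,   4,  27,  23, 420], dtype=int32))
```

View pics/end.png

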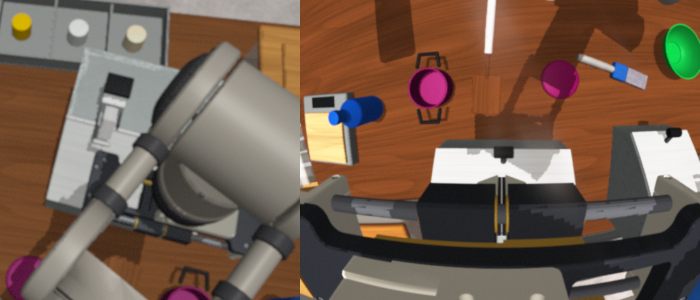

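The pad is back at its original pixel. In the wrist view the door looks shut, with its handle near (325,248). One numeric check, then hand in.

```bash
python3 -m crank '[{"linear":[0,0,0],"delta_rot":[0,0,0],"fingers":0},{"linear":[0,0,0],"delta_rot":[0,0,0],"fingers":0},{"linear":[0,0,0],"delta_rot":[0,0,0],"fingers":0},{"linear":[0,0,0],"delta_rot":[0,0,0],"fingers":0},{"linear":[0,0,0],"delta_rot":[0,0,0],"fingers":0}]'
python3 - <<'E'
from h import *
from plant import capture,workorder
q=capture("wrist");p,s=blob(q["image"],(300,230,350,262),50);K=q["mtx"];v=(p-K[:2,2])/K[0,0];r=np.linalg.norm(v);d=q["pose"][:3,:3]@np.r_[v/r*np.sin(r),np.cos(r)];o=q["pose"][:3,3];h=o+d*(143-o[2])/d[2]
print(p,s,h.round(1))
if np.hypot(*(h[:2]-[431,-163]))<8: print("closing",workorder.close_job())
E
```

```text
time: 12.55
tool_pos: [385.0, -161.1, 413.6]
tcp_rot: [0.506, 1.571, 0.364]
contact_force: [-0.2, -0.5, -0.0]
grip_width: 0.6
[326.63190184 243.20449898] [ 12   4  30  21 489] [ 431.3 -162.5  143. ]
the job is handed in; nothing more can be done
closing None
```

The door check on the wide locker is done and the job is handed in, at about 12.6 s on the robot's clock. No verdict is reported.

- **Lift and lock:** I pinched the handle at 36 mm, raised the door to about 1.07 rad, let go and backed off. It then stayed up by itself for over a second with the robot clear.
- **Release:** I pressed the pad fully, about 10 mm, and held it for over 1.5 s at about 10 N. My first press stopped about 2 mm short, so I pushed it the rest of the way. The door sank shut.
- **Last checks:**
  - The handle measured (431, -163) mm when I assumed its shut height, within 1 mm of its shut position before the lift.
  - The pad was back at its original place in the image, to 0.1 pixel.
  - The contact force was about 0, with the tool well clear.
- **One reading disagreed:** two readings of the raised handle differed by 5 mm. I put that down to the first one's image window cutting off part of the handle; a later picture showed the door still up.
- **Not checked by sensor:** I saw no sign of contact with the narrow locker, but I did not measure for it directly.

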